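Release a ratchet clamp and unload the switch insert

ROBOT

A 6-joint arm with a two-finger parallel gripper is mounted at the origin on the work surface. World frame = base frame: x ahead of the robot, y to its left, z up, the work surface at z = 0. Lengths are in mm, angles in rad, forces in N, time in s.
With the tool pointing down it reaches from about 400 to 925 mm from the base axis. Payload 12.5 kg.
Tool frame: the origin (TCP) lies on the mounting face of the last link; the fingertips stand 190 mm ahead of it and the grasp point (between the pads) lies 171 mm ahead of it (env.tcp_to_tips is the distance from the TCP to the fingertips, in mm); x points along the fingers, y is the direction in which the jaws open and shut, and the axes are right-handed (so a half turn about x gives the same grasp; the last joint's range is limited). The gripper opens to 95 mm and grips with 3 to 60 N. Pads are 20 mm wide; open, the fingers measure 119 mm over their backs; the gripper's body (75 mm by 180 mm) begins 59 mm behind the grasp point.
Start: joints at [-1.412, 0.491, 1.559, -0, 1.092, -0.106], TCP at [163.592, -603.21, 404.761] pointing down, gripper open.
Joint ranges: [-3.1, 3.1], [-0.84, 2.19], [0.05, 2.79], [-1.13, 4.28], [0.06, 2.93], [-2.69, 2.69]. Speed limits (rad/s): [2.22, 2.22, 2.79, 3.14, 3.14, 3.14].

INTERFACE

Orientations are given as [roll, pitch, yaw] about the fixed x, y, z axes, in that order (R = Rz(yaw) Ry(pitch) Rx(roll)).
In Python, from cell import monitor, cams, job, env gives the robot as it stands. The module is installed in compiled form; this text tells all that it offers.
- The arm moves only by the tool apply_moves, never from a script. Its argument "series" is a list of rows, each a list of 3 entries, a list of its own where there are three numbers: the closure, from -1 (fully open) to 1 (shut), so that 0 is half open, then the shift along the tool's x, y, z in cm, then the turn about the tool's x in rad. A call has 1 to 20 rows; each row is the pose to reach, as a shift and turn from the pose commanded when the call began, along the tool's axes at that moment; what a row does not reach only later rows make up. A row lasts 1/8 s, in which the tool goes at most 62.5 mm and 10.7 degrees, less where a joint would pass 70% of its speed; a pose out of reach is approached as far as the arm can. A call with a gripper value outside its range is refused whole. The fingers move at their own pace and stop on an object; the grip force is fixed at half the most. Time passes only in rows, so rows that repeat a pose let the fingers close. It gives the time, the measured TCP pose, the force and the opening at its end, in the units of the state.
- monitor.state(): the state, without advancing time (a new reading comes with each control period).
- cams.read_camera(name): name is "scene" or "top" or "wrist"; returns a dict with "image" (400x640x3 uint8, red, green, blue), "fx", "fy", "cx", "cy" (pixels), "position" and "orientation" of the camera in the world. Camera axes: x right, y down, z forward; pixel columns grow to the right and rows downward; lengths in mm; the calibration is good to about 2 mm. The wrist camera is an equidistant fisheye: a pixel r from the principal point sees the ray r / f radians off the axis. A picture is of the moment at which its call begins. There is no depth.
- job.job_done(): hands the job in, once; it reports no verdict.
The state is a dict: "t": time; "joints": joint angles; "qvel": joint speeds; "tau": joint torques, N m; "eef_pos": TCP position; "tcp_rot": TCP orientation; "ft_force": force on the tool from outside, world axes, zero at the start; "moment": the same for the moment, N m; "opening": opening from 0.0 (shut) to 1.0 (fully open).
Only numpy, scipy, OpenCV 4.12 (cv2) and the standard library are available. Lean on these libraries where they do the work, as an engineer would, in place of code of your own. Each camera call takes 0.05 s, during which the arm holds its last target. There are 200 camera calls.

TASK

The white switch insert is held in the ratchet clamp: push the red-capped post on the pawl's tail to lift the sprung pawl off the ratchet wheel, never with more than about 15 N, and hold it off until the jaw has backed all the way. Then take the insert out and set it down gently, right side up and flat on the floor of the blue tray, and let go. Leave the other things where they are.

Things in the scene. Friction and masses are not known exactly. Their poses are not given: they have to be found in the camera images.
- clamp: Bench ratchet clamp, fixed. Grey plate 130 x 280 x 12 mm. Origin on the bench; +y = clamping direction, z up. In its frame (mm): plate x -65..65, y -175..105, top z 12; fixed dark steel jaw y 74..92, top z 58; the insert stands on the plate at (0, 50); moving jaw 62 wide, y 0..16 when clamped, top z 60, with a rubber pad in front.
- nest (a point): Point on the plate under the insert, at clamp (0, 50, 12) mm. While clamped, a lip of the moving jaw (36 mm wide, 54 to 60 mm above the bench) overhangs the insert's top by 6 mm on its -y side, so that it cannot be lifted out until the jaw has backed off.
- wheel_centre (a point): Top centre of the steel ratchet wheel, lying flat, 53 mm across, 20 to 32 mm above the bench, at clamp (0, -62). It is geared to the jaw and blocked by the yellow pawl on its +x side.
- pawl: Sprung yellow pawl, flat, 20 to 31 mm above the bench. Origin at its pivot, clamp (30, -99) mm; axes as the clamp's at rest. Nose along +y to the teeth, tail along -y. Over 18 N on it or its post damages it. Let go, it springs back onto the wheel; let go too early, it catches the next tooth and the jaw stops.
- slot (a point): Middle of the slot in the pawl's tail at rest, clamp (30, -149, 31) mm. The upright steel post (12 mm across, 15 mm red cap) rises from the slot to 76 mm above the bench. It is set up to 12 mm to either side of this point along clamp x; that offset is not measured: feel for it. The point itself is fixed to the clamp.
- post_push (a point): Same place, 60 mm above the bench. Push the post along clamp -x, from its free +x side: that lifts the nose. Push needed: 4 N at first, 0.4 N more per mm, plus 2 to 5 N of tooth friction until the tooth lets go. Nose clear after about 7 mm of post travel; hard stop at about 8.5 mm.
- jaw (a joint): How far the moving jaw has backed off, m: 0 as clamped, 0.028 fully back against its stop. While the pawl is held clear, a spring drives it back by itself, at about 8 mm/s (some 3.5 s in all); it stays back.
- insert: White switch insert held in the clamp: block 44 (x) x 48 (y) x 40 (z) mm, about 90 g. Origin at the centre of its underside, z up, x and y as the clamp's at the start. Once the jaw is back its two x faces can be gripped from above (44 mm wide, free on both sides).
- tray_blue: Blue open tray, fixed to the bench, 100 (x) x 125 (y) x 18 (z) mm outside, walls and floor 4 mm. Origin at the centre of its underside.
- tray_orange: Orange tray of the same size, not to be used; it may stand in either of the two tray places.
- crimper: Bystander, leave alone: red-and-blue crimping pliers, 180 mm long, lying flat. Origin: underside.
- cutter: Bystander, leave alone: red-and-yellow side cutters, 180 mm long, lying flat. Origin: underside.
- screwdriver: Bystander, leave alone: yellow screwdriver, 180 mm long, lying. Origin: underside.
- tape: Bystander, leave alone: green tape roll, 64 mm across, 18 mm high. Origin: underside.
- pot: Bystander, leave alone: small clear jar with a red cap, 32 mm across, 45 mm high. Origin: underside.
- frame: Bystander, leave alone: white square cover frame, 80 x 80 x 9 mm. Origin: underside.
- dark_insert: Bystander, leave alone: dark grey-and-black insert of the same size as the white one, standing in the orange tray. Origin: underside.
Not all that is in view belongs to the job. Of the things like the insert, leave any that is green; of the rest the smaller one is meant. Several things have the shape of the tray_blue; the one meant has the colours described above.

How it is judged (in metres and radians):
On the way, in this order (a step that is already met when the one before it is completed fails the run):
1. the jaw has backed off fully (at least 26 mm) with the insert still in the clamp (value of joint jaw above 0.026 m and horizontal distance between insert and clamp below 0.08 m), for 0.2 s.
2. the insert is lifted clear of the clamp (height (world z) of insert above 0.03 m), for 0.1 s.
At the end, for the whole second after the job is handed in: The jaw is back by at least 26 mm; the white insert stands at rest, right side up (within 0.1 rad), flat on the floor of the blue tray (underside within 4 mm of it), let go (value of joint jaw above 0.026 m and x of insert in the frame of tray_blue between -0.032 and 0.032 m and y of insert in the frame of tray_blue between -0.046 and 0.046 m and z of insert in the frame of tray_blue between 0.001 and 0.008 m and angle between insert's own z axis and vertical below 0.1 rad and linear speed of insert below 0.02 m/s); the robot touches nothing.
It fails at once if more than 18 N on the pawl or its post (contact force between any of the fingers, the arm and pawl above 18 N).
It fails at once if the insert is raised before the jaw has backed off (value of joint jaw below 0.02 m and height (world z) of insert above 0.02 m).
It fails at once if the insert is dropped (falling free at over 0.5 m/s, as from more than about 13 mm) (linear speed of insert above 0.5 m/s and contact force between the fingers and insert below 0.05 N).
It fails at once if one of the other loose things is pushed away (over 20 mm) (distance of any of crimper, cutter, screwdriver, tape, pot, frame, dark_insert from where it was at the start of the episode above 0.02 m).
It also fails if it takes over 69 s, if anything falls off the work surface, if the arm or the gripper's body presses on something with over 40 N, if the wrist force passes 120 N, or if a joint passes its speed limit or range.

## Working session

There is one attempt and no reset: what is moved stays moved. The work goes in short steps, Python scripts to look and compute and a tool call to move; the robot and the scene stay as the last step left them, time stands still between calls to the robot, and variables do not carry over. Pictures are saved under pics/ and viewed, about 8 in all and at most 12, crops included, and the job is handed in when it is done.

Besides the shell and the picture viewer there is one more tool, called after ">>>" as name(argument=value, ...), one argument or row to a line, values as JSON. apply_moves: Moves the arm, as the interface text tells. Its arguments: {"type":"object","properties":{"series":{"type":"array"}},"required":["series"]}

```bash
mkdir -p pics
python3 - <<'E'
from cell import monitor,cams,env
import cv2
print(monitor.state())
for n in("scene","top"):
    c=cams.read_camera(n); cv2.imwrite(f"pics/{n}0.png",c["image"][:,:,::-1]); print(n,{k:v for k,v in c.items() if k!="image"})
E
```

```text
{'t': 0.0, 'joints': array([-1.41160032e+00,  4.91541597e-01,  1.55947786e+00,  1.73242655e-05,
        1.09171258e+00, -1.05608914e-01]), 'qvel': array([-6.60157976e-04, -6.55276773e-04,  7.44508005e-04, -8.31526778e-05,
       -2.32006641e-04,  8.07304655e-04]), 'tau': array([ 3.71142247e-03, -6.12636638e+01, -2.58177102e+01,  6.93826843e-02,
        4.82260936e-02, -6.53404823e-05]), 'eef_pos': array([ 163.58600608, -603.16388537,  404.16300797]), 'tcp_rot': array([-1.68988958,  1.56965684,  1.71650001]), 'ft_force': array([ 0.47468832, -0.00123148,  0.51366871]), 'moment': array([ 0.0619623 , -0.00478786, -0.00099404]), 'opening': 0.9964095706956284}
scene {'fx': 472.2502494335235, 'fy': 472.2502494335235, 'cx': 315.7248399540327, 'cy': 204.5554717127286, 'position': array([1096.21642994, -680.55344481,  992.44367268]), 'orientation': array([-2.36134911, -0.01459616,  0.70705408])}
top {'fx': 382.9245749700261, 'fy': 382.9245749700261, 'cx': 321.73404629658444, 'cy': 203.5187073382863, 'position': array([ 436.22664746,    5.01969275, 1142.20941767]), 'orientation': array([-3.06708261,  0.02209809, -1.59762838])}
```

View pics/top0.png

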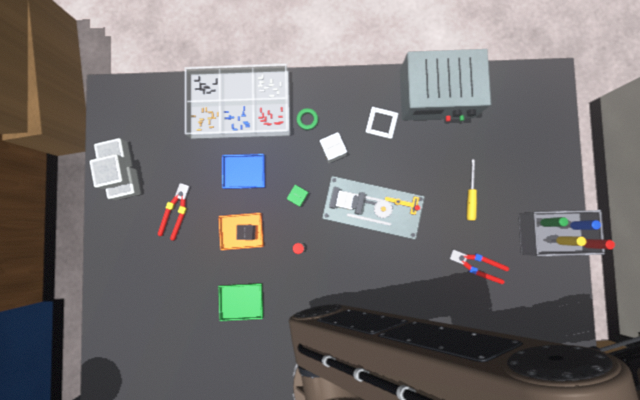

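View pics/scene0.png

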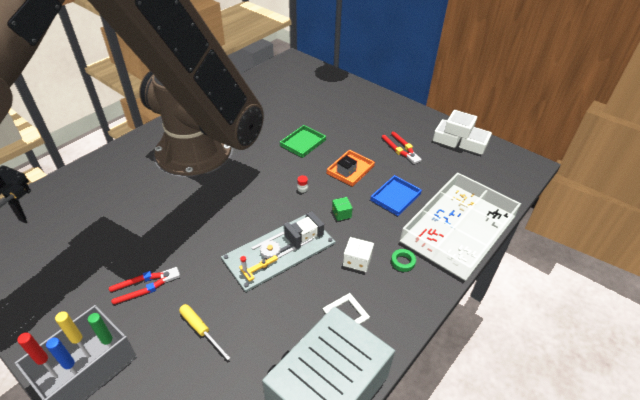

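The top view shows the clamp around (373,207), with its +y to image left. The white insert is at (347,198), the red post cap at (417,207), the blue tray at (243,171), and a bigger white decoy at (333,146). The scene view agrees.

```bash
cat > h.py <<'E'
import numpy as np,cv2
from scipy.spatial.transform import Rotation as R
from cell import monitor,cams
def rays(c,px,fish=False):
    px=np.atleast_2d(np.float64(px)); d=np.c_[(px[:,0]-c["cx"])/c["fx"],(px[:,1]-c["cy"])/c["fy"],np.ones(len(px))]
    if fish:
        r=np.hypot(d[:,0],d[:,1])+1e-9; d=np.c_[d[:,:2]*(np.sin(r)/r)[:,None],np.cos(r)]
    return d@R.from_euler("xyz",c["orientation"]).as_matrix().T
def onz(c,px,z,fish=False):
    d=rays(c,px,fish); p=np.array(c["position"]); return p+d*((z-p[2])/d[:,2])[:,None]
def proj(c,P):
    q=(np.atleast_2d(P)-c["position"])@R.from_euler("xyz",c["orientation"]).as_matrix()
    return q[:,:2]/q[:,2:]*c["fx"]+[c["cx"],c["cy"]]
def cross(c1,p1,c2,p2):
    a,b=np.array(c1["position"]),np.array(c2["position"]);u,v=rays(c1,p1)[0],rays(c2,p2)[0]
    s=np.linalg.lstsq(np.c_[u,-v],b-a,rcond=None)[0]; A,B=a+s[0]*u,b+s[1]*v
    return (A+B)/2,np.linalg.norm(A-B)
def blob(im,lo,hi,box):
    x0,y0,x1,y1=box;h=cv2.cvtColor(im[y0:y1,x0:x1],cv2.COLOR_RGB2HSV);m=cv2.inRange(h,lo,hi)
    n,l,s,c=cv2.connectedComponentsWithStats(m);i=1+np.argmax(s[1:,4])
    mm=(l==i).astype(np.uint8);k=max(cv2.findContours(mm,0,2)[0],key=cv2.contourArea)+[x0,y0]
    return c[i]+[x0,y0],s[i,4],k
E
python3 - <<'E'
from h import *
t=cams.read_camera("top");s=cams.read_camera("scene")
# plate
im=t["image"]; hsv=cv2.cvtColor(im,cv2.COLOR_RGB2HSV); print(hsv[190,335],hsv[225,405],hsv[150,420])
c,a,k=blob(im,(80,15,90),(110,120,255),(315,165,435,250))
r=cv2.minAreaRect(k); box=cv2.boxPoints(r); P=onz(t,box,12); print("plate",a,box.round(1),P.round(1),"sides",np.linalg.norm(np.diff(P,axis=0),axis=1), P.mean(0))
for nm,box,z in(("blue",(215,145,275,195),18),):
    c,a,k=blob(im,(100,120,60),(125,255,255),box); b=cv2.boxPoints(cv2.minAreaRect(k));P=onz(t,b,z);print(nm,P.round(1),np.linalg.norm(np.diff(P,axis=0),axis=1),P.mean(0))
for lo,hi in(((0,120,60),(6,255,255)),):
    ct,at,_=blob(im,lo,hi,(408,198,428,216)); cs,as_,_=blob(s["image"],lo,hi,(234,250,254,268)); print("cap",ct,at,cs,as_,cross(t,ct,s,cs))
for n,c,b in(("t",t,(315,165,435,245)),("s",s,(215,205,345,295))):
    x0,y0,x1,y1=b;q=cv2.resize(c["image"][y0:y1,x0:x1,::-1],None,fx=6,fy=6,interpolation=2);cv2.imwrite(f"pics/c{n}.png",q)
E
```

```text
[113  21 143] [ 96  23 209] [114  13 101]
plate 3042 [[319.9 219. ]
 [329.8 174.3]
 [425.3 195.5]
 [415.4 240.2]] [[ 475.7   34.4   12. ]
 [ 607.8    1.3   12. ]
 [ 536.2 -278.2   12. ]
 [ 405.9 -243.2   12. ]] sides [136.15942548 288.52383693 134.86739874] [ 506.3924539  -121.42246217   12.        ]
blue [[677.8 321.9  18. ]
 [673.8 195.9  18. ]
 [571.8 197.4  18. ]
 [575.5 322.6  18. ]] [126.07411062 102.03959795 125.227362  ] [624.70265525 259.44399858  18.        ]
cap [416.78947368 207.36842105] 19 [242.88888889 258.48148148] 27 (array([ 499.0250543 , -238.1569142 ,   69.22013103]), np.float64(1.1950378006705267))
```

View pics/ct.png

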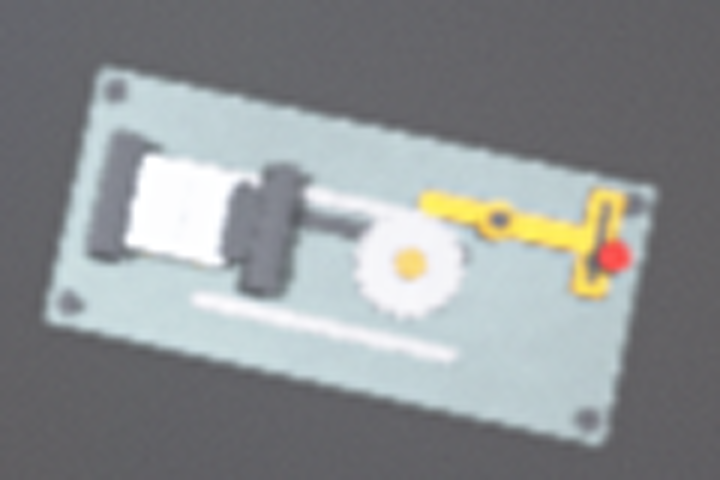

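```bash
cat >> h.py <<'E'
YAW=-0.249; CX=np.array([np.cos(YAW),np.sin(YAW),0]);CY=np.array([-np.sin(YAW),np.cos(YAW),0])
O=np.array([515.1,-87.5,0])
def clamp(x,y,z): return O+x*CX+y*CY+[0,0,z]
def toC(p): d=np.asarray(p)-O; return np.array([d@CX,d@CY,d[2]])
def go(tip,ydir=CX):  # tip world target -> row shift cm, turn
    s=monitor.state();M=R.from_euler("xyz",s["tcp_rot"]).as_matrix()
    cur=s["eef_pos"]+190*M[:,0]; sh=M.T@(np.asarray(tip)-cur)/10
    y=M.T@ydir; a=np.arctan2(y[2],y[1]); a=(a+np.pi/2)%np.pi-np.pi/2
    print("t",s["t"],"tip",cur.round(1),"clampfr",toC(cur).round(1),"shift",sh.round(2),"turn",a.round(3),"axes",M.round(2).tolist(),"F",s["ft_force"].round(2),"j6",s["joints"][5].round(2),"op",s["opening"])
E
python3 - <<'E'
from h import *
c=cams.read_camera("top")
go(clamp(28,-149,130))
go(clamp(28,-149,49))
print(toC([499,-238.2,69]))
E
```

```text
t 0.25 tip [ 163.6 -603.1  214.5] clampfr [-213.6 -586.3  214.5] shift [  8.46 -26.21 -42.54] turn -1.057 axes [[-0.0, 0.26, -0.97], [0.0, -0.97, -0.26], [-1.0, -0.0, -0.0]] F [-0.25  0.34 -0.57] j6 -0.11 op 1.003359902670612
t 0.25 tip [ 163.6 -603.1  214.5] clampfr [-213.6 -586.3  214.5] shift [ 16.56 -26.2  -42.54] turn -1.057 axes [[-0.0, 0.26, -0.97], [0.0, -0.97, -0.26], [-1.0, -0.0, -0.0]] F [-0.25  0.34 -0.57] j6 -0.11 op 1.003359902670612
[  21.53427755 -150.01991498   69.        ]
```

>>> apply_moves(
  series=[
    [1,[1,-2,-4],-0.1],
    [1,[2,-5,-9],-0.25],
    [1,[3,-8,-14],-0.4],
    [1,[4,-11,-20],-0.55],
    [1,[6,-14,-26],-0.7],
    [1,[8,-17,-32],-0.85],
    [1,[8,-20,-38],-0.95],
    [1,[8,-23,-43],-1.057],
    [1,[8,-24.6,-45.3],-1.057],
    [1,[8,-24.6,-45.3],-1.057],
    [1,[8,-24.6,-45.3],-1.057],
    [1,[8,-24.6,-45.3],-1.057],
    [1,[8,-24.6,-45.3],-1.057],
  ],
)

```text
t: 1.88
eef_pos: [535.9, -248.1, 324.8]
tcp_rot: [0.616, 1.571, -1.206]
ft_force: [-0.2, -0.1, 0.3]
opening: 0.007
```

Run:
```python
from h import *
go(clamp(52,-149,49))
w=cams.read_camera("wrist");cv2.imwrite("pics/w1.png",w["image"][:,:,::-1]);print(w["fx"],w["position"],w["orientation"])
```

```text
t 1.875 tip [ 535.9 -248.1  134.8] clampfr [  59.7 -150.6  134.8] shift [ 8.58 -0.77 -0.16] turn -0.002 axes [[0.0, 0.97, -0.25], [-0.0, -0.25, -0.97], [-1.0, 0.0, 0.0]] F [-0.23 -0.05  0.27] j6 -0.29 op 0.0065666061381270645
309.70691628693146 [ 552.9663895  -182.55286519  303.20787069] [ 2.89792157e+00  4.18774098e-04 -2.50301801e-01]
```

View pics/w1.png

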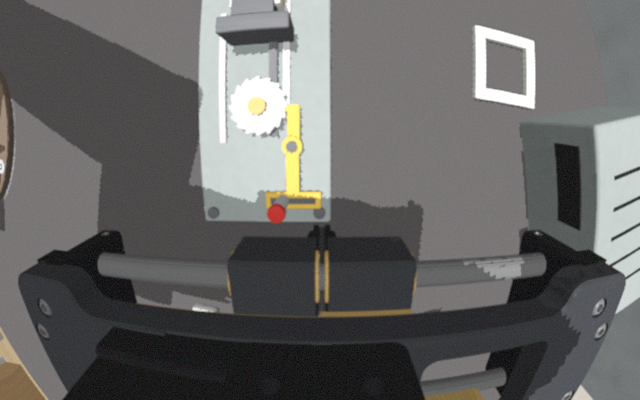

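The wrist view shows the red cap at (276,213), the slot at about (293,200), the pivot at (291,146), and the closed fingertips at (321,232).

Run:
```python
from h import *
w=cams.read_camera("wrist")
c,a,k=blob(w["image"],(0,150,60),(8,255,255),(255,195,300,230));print("cap",c,a,toC(onz(w,c,74,True)[0]),cv2.boundingRect(k), [toC(p).round(1) for p in onz(w,[[k[:,0,0].min(),c[1]],[k[:,0,0].max(),c[1]]],74,True)])
for n,p,z in(("wheel 0,-62",(257,105),32),("pivot 30,-99",(291.5,146.5),31),("slot 30,-149",(293.5,200),31),("cornerBR 65,-175",(330,220),12),("BL -65,-175",(206,220),12),("lip/jaw top -y corner 31,0",(290,40),60)):print(n,toC(onz(w,p,z,True)[0]).round(1))
```

```text
cap [275.93253968 213.5       ] 252 [  24.66366102 -149.10176776   74.        ] (268, 205, 17, 19) [array([  18.4, -149.1,   74. ]), array([  31. , -149.1,   74. ])]
wheel 0,-62 [  3.6 -62.8  32. ]
pivot 30,-99 [  33.7 -100.4   31. ]
slot 30,-149 [  34.6 -148.8   31. ]
cornerBR 65,-175 [  68.4 -173.7   12. ]
BL -65,-175 [ -59.4 -174.5   12. ]
lip/jaw top -y corner 31,0 [ 35.5 -12.7  60. ]
```

>>> apply_moves(
  series=[
    [1,[4,0,-0.16],0],
    [1,[7,0,-0.16],0],
    [1,[8.5,-0.2,-0.16],0],
    [1,[8.5,-0.7,-0.16],0],
    [1,[8.5,-1.0,-0.16],0],
    [1,[8.5,-1.0,-0.16],0],
    [1,[8.5,-1.0,-0.16],0],
  ],
)

```text
t: 2.85
eef_pos: [527.2, -243.3, 240.5]
tcp_rot: [1.22, 1.569, -0.6]
ft_force: [0.6, -0.0, 0.1]
opening: 0.007
```

Run:
```python
from h import *
go(clamp(45,-149,49))
w=cams.read_camera("wrist");cv2.imwrite("pics/w2.png",cv2.resize(w["image"][130:330,200:440,::-1],None,fx=3,fy=3))
```

```text
t 2.85 tip [ 527.4 -243.4   50.5] clampfr [  50.4 -148.1   50.5] shift [ 0.15 -0.54  0.09] turn -0.0 axes [[0.0, 0.97, -0.25], [-0.0, -0.25, -0.97], [-1.0, 0.0, 0.0]] F [ 0.57 -0.01  0.08] j6 -0.3 op 0.006782969658835824
```

View pics/w2.png

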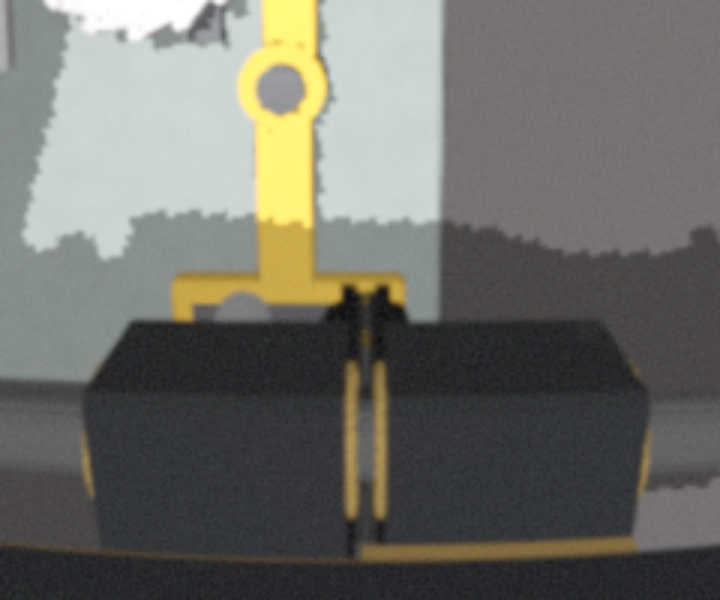

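The post base shows left of the fingers with a gap of roughly 8–11 mm. I'll close in carefully.

>>> apply_moves(
  series=[
    [1,[0,-0.2,0.08],0],
    [1,[0,-0.4,0.08],0],
    [1,[0,-0.5,0.08],0],
    [1,[0,-0.5,0.08],0],
  ],
)

```text
t: 3.4
eef_pos: [522.0, -242.8, 239.7]
tcp_rot: [-0.491, 1.571, -2.311]
ft_force: [0.6, -1.0, 0.2]
opening: 0.004
```

>>> apply_moves(
  series=[
    [1,[0,-0.05,0],0],
    [1,[0,-0.1,0],0],
    [1,[0,-0.1,0],0],
  ],
)

```text
t: 3.78
eef_pos: [521.1, -242.5, 239.7]
tcp_rot: [0.399, 1.571, -1.421]
ft_force: [0.4, 0.5, -0.2]
opening: 0.002
```

>>> apply_moves(
  series=[
    [1,[0,-0.05,0],0],
    [1,[0,-0.1,0],0],
    [1,[0,-0.1,0],0],
  ],
)

```text
t: 4.15
eef_pos: [520.1, -242.3, 239.7]
tcp_rot: [0.007, 1.571, -1.813]
ft_force: [-0.4, -0.9, 0.0]
opening: 0.004
```

>>> apply_moves(
  series=[
    [1,[0,-0.05,0],0],
    [1,[0,-0.1,0],0],
    [1,[0,-0.1,0],0],
  ],
)

```text
t: 4.53
eef_pos: [519.2, -242.0, 239.7]
tcp_rot: [0.393, 1.571, -1.427]
ft_force: [0.1, -0.2, 0.3]
opening: 0.007
```

>>> apply_moves(
  series=[
    [1,[0,-0.05,0],0],
    [1,[0,-0.05,0],0],
  ],
)

```text
t: 4.78
eef_pos: [518.7, -241.9, 239.7]
tcp_rot: [0.514, 1.571, -1.306]
ft_force: [-0.4, 0.2, 0.2]
opening: 0.002
```

>>> apply_moves(
  series=[
    [1,[0,-0.05,0],0],
    [1,[0,-0.05,0],0],
  ],
)

```text
t: 5.03
eef_pos: [518.2, -241.8, 239.7]
tcp_rot: [0.099, 1.571, -1.721]
ft_force: [-0.2, -0.8, -0.3]
opening: 0.008
```

>>> apply_moves(
  series=[
    [1,[0,-0.05,0],0],
    [1,[0,-0.05,0],0],
  ],
)

```text
t: 5.28
eef_pos: [517.7, -241.6, 239.7]
tcp_rot: [0.411, 1.571, -1.409]
ft_force: [-0.2, -0.6, 0.0]
opening: 0.007
```

>>> apply_moves(
  series=[
    [1,[0,-0.05,0],0],
    [1,[0,-0.05,0],0],
  ],
)

```text
t: 5.52
eef_pos: [517.2, -241.5, 239.7]
tcp_rot: [0.04, 1.571, -1.78]
ft_force: [0.6, -0.8, -0.4]
opening: 0.005
```

>>> apply_moves(
  series=[
    [1,[0,-0.05,0],0],
    [1,[0,-0.05,0],0],
  ],
)

```text
t: 5.78
eef_pos: [516.8, -241.5, 239.8]
tcp_rot: [1.216, 1.57, -0.604]
ft_force: [1.3, 0.0, -1.1]
opening: 0.002
```

>>> apply_moves(
  series=[
    [1,[0,-0.05,0],0],
    [1,[0,-0.05,0],0],
  ],
)

```text
t: 6.02
eef_pos: [516.5, -241.4, 239.8]
tcp_rot: [1.265, 1.57, -0.555]
ft_force: [2.7, -0.4, -1.0]
opening: 0.003
```

>>> apply_moves(
  series=[
    [1,[0,-0.05,0],0],
    [1,[0,-0.05,0],0],
  ],
)

```text
t: 6.28
eef_pos: [516.1, -241.3, 239.9]
tcp_rot: [1.333, 1.569, -0.487]
ft_force: [5.6, -1.6, -1.9]
opening: 0.004
```

>>> apply_moves(
  series=[
    [1,[0,-0.05,0],0],
    [1,[0,-0.05,0],0],
  ],
)

```text
t: 6.52
eef_pos: [515.7, -241.2, 239.9]
tcp_rot: [1.342, 1.569, -0.478]
ft_force: [6.5, -0.3, -3.0]
opening: 0.001
```

>>> apply_moves(
  series=[
    [1,[0,-0.05,0],0],
    [1,[0,-0.05,0],0],
  ],
)

```text
t: 6.78
eef_pos: [515.4, -241.1, 239.9]
tcp_rot: [1.36, 1.568, -0.46]
ft_force: [7.9, -0.7, -2.5]
opening: 0.004
```

```bash
python3 -c "
from h import *
go(clamp(0,0,0))"
```

```text
t 6.775 tip [ 515.9 -241.3   49.9] clampfr [  38.6 -148.9   49.9] shift [  4.97  -3.88 -14.89] turn -0.0 axes [[0.0, 0.97, -0.25], [-0.0, -0.25, -0.97], [-1.0, 0.0, 0.0]] F [ 7.87 -0.74 -2.53] j6 -0.3 op 0.0036563157240229916
```

>>> apply_moves(
  series=[
    [1,[0,-0.05,0],0],
    [1,[0,-0.05,0],0],
  ],
)

```text
t: 7.02
eef_pos: [515.1, -241.0, 240.0]
tcp_rot: [1.367, 1.568, -0.453]
ft_force: [9.4, -0.8, -3.3]
opening: 0.002
```

>>> apply_moves(
  series=[
    [1,[0,-0.05,0],0],
    [1,[0,-0.05,0],0],
  ],
)

```text
t: 7.28
eef_pos: [514.7, -240.9, 240.0]
tcp_rot: [1.375, 1.567, -0.445]
ft_force: [10.8, -1.2, -3.7]
opening: 0.004
```

>>> apply_moves(
  series=[
    [1,[0,-0.05,0],0],
    [1,[0,-0.05,0],0],
  ],
)

```text
t: 7.52
eef_pos: [514.2, -240.8, 240.0]
tcp_rot: [1.373, 1.567, -0.447]
ft_force: [10.0, -1.1, -4.4]
opening: -0.0
```

```bash
python3 -c "
from h import *
go(clamp(0,0,0))"
```

```text
t 7.525 tip [ 514.9 -241.1   50. ] clampfr [  37.6 -148.9   50. ] shift [  4.97  -3.78 -14.89] turn -0.0 axes [[0.0, 0.97, -0.25], [-0.0, -0.25, -0.97], [-1.0, 0.0, 0.0]] F [ 9.97 -1.14 -4.4 ] j6 -0.31 op -0.000297992496657438
```

>>> apply_moves(
  series=[
    [1,[0,-0.05,0],0],
    [1,[0,-0.1,0],0],
    [1,[0,-0.1,0],0],
  ],
)

```text
t: 7.9
eef_pos: [513.3, -240.5, 240.0]
tcp_rot: [1.391, 1.567, -0.429]
ft_force: [10.0, 0.2, -3.9]
opening: 0.007
```

>>> apply_moves(
  series=[
    [1,[0,-0.05,0],0],
    [1,[0,-0.1,0],0],
    [1,[0,-0.1,0],0],
  ],
)

```text
t: 8.28
eef_pos: [512.3, -240.2, 240.0]
tcp_rot: [1.396, 1.567, -0.424]
ft_force: [11.4, 0.4, -4.9]
opening: 0.008
```

```bash
python3 -c "
from h import *
go(clamp(0,0,0))
w=cams.read_camera('wrist');cv2.imwrite('pics/w3.png',cv2.resize(w['image'][0:240,200:440,::-1],None,fx=2.5,fy=2.5))"
```

```text
t 8.275 tip [ 513.  -240.5   50. ] clampfr [  35.7 -148.8   50. ] shift [  4.97  -3.59 -14.88] turn -0.0 axes [[0.0, 0.97, -0.25], [-0.0, -0.25, -0.97], [-1.0, 0.0, 0.0]] F [11.39  0.42 -4.9 ] j6 -0.31 op 0.007541234456160681
```

View pics/w3.png

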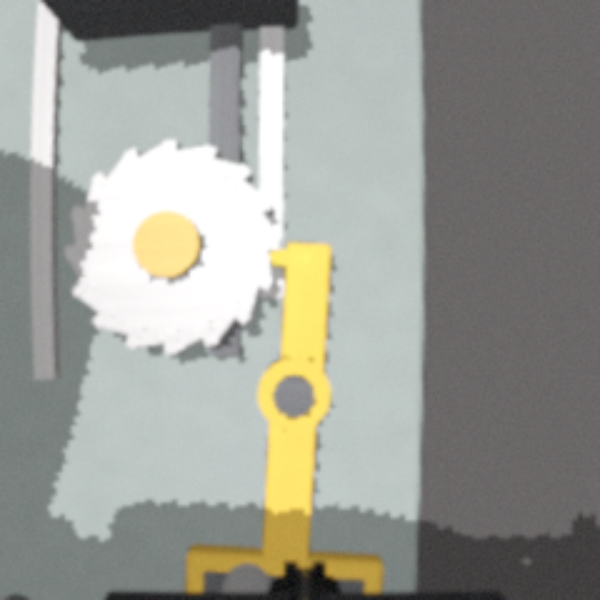

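The pawl has started turning: its nose at (272,258) in the crop is leaving the tooth. I'll continue.

>>> apply_moves(
  series=[
    [1,[0,-0.05,0],0],
    [1,[0,-0.1,0],0],
    [1,[0,-0.1,0],0],
  ],
)

```text
t: 8.7
eef_pos: [511.4, -240.0, 240.0]
tcp_rot: [1.412, 1.567, -0.408]
ft_force: [12.3, -0.2, -4.7]
opening: 0.006
```

>>> apply_moves(
  series=[
    [1,[0,-0.05,0],0],
    [1,[0,-0.1,0],0],
    [1,[0,-0.1,0],0],
  ],
)

```text
t: 9.07
eef_pos: [510.5, -239.7, 240.0]
tcp_rot: [1.435, 1.567, -0.385]
ft_force: [12.0, 1.3, -5.3]
opening: 0.002
```

```bash
cat >> h.py <<'E'
def pawl():
    w=cams.read_camera("wrist");c,a,k=blob(w["image"],(20,120,60),(34,255,255),(290,60,350,212))
    P=onz(w,k[:,0],31,True);P=P[:,:2]; C=np.array([toC([*p,31])[:2] for p in P]); C=C[(C[:,1]>-140)&(C[:,1]<-70)]
    lo=C[(C[:,1]<-117)];hi=C[(C[:,1]>-85)]
    print("pawl angle",np.polyfit(lo[:,1],lo[:,0],1), "meanx tail",lo[:,0].mean().round(2),"nose maxx",hi[:,0].max().round(2),"n",len(C))
    wh,_,k=blob(w["image"],(0,0,150),(180,40,255),(225,50,320,150)); print("white",wh)
E
python3 -c "
from h import *
go(clamp(0,0,0));pawl()"
```

```text
t 9.075 tip [ 511.3 -239.9   50. ] clampfr [  33.8 -148.7   50. ] shift [  4.98  -3.41 -14.87] turn -0.0 axes [[0.0, 0.97, -0.25], [-0.0, -0.25, -0.97], [-1.0, 0.0, 0.0]] F [12.    1.26 -5.29] j6 -0.31 op 0.002017538617260107
pawl angle [ 0.12855883 48.93944248] meanx tail 32.67 nose maxx 42.81 n 69
white [274.20789094  96.54161751]
```

>>> apply_moves(
  series=[
    [1,[0,-0.04,0],0],
    [1,[0,-0.04,0],0],
    [1,[0,-0.04,0],0],
  ],
)

```text
t: 9.5
eef_pos: [510.1, -239.5, 239.9]
tcp_rot: [1.443, 1.567, -0.377]
ft_force: [11.9, 1.4, -4.3]
opening: 0.003
```

>>> apply_moves(
  series=[
    [1,[0,-0.04,0],0],
    [1,[0,-0.04,0],0],
    [1,[0,-0.04,0],0],
  ],
)

```text
t: 9.88
eef_pos: [509.8, -239.4, 239.9]
tcp_rot: [1.444, 1.567, -0.376]
ft_force: [11.8, 0.9, -5.5]
opening: 0.003
```

```bash
python3 -c "
from h import *
go(clamp(0,0,0));pawl()"
```

```text
t 9.875 tip [ 510.5 -239.7   49.9] clampfr [  33.1 -148.7   49.9] shift [  4.97  -3.33 -14.87] turn -0.0 axes [[0.0, 0.97, -0.25], [-0.0, -0.25, -0.97], [-1.0, 0.0, 0.0]] F [11.76  0.93 -5.49] j6 -0.31 op 0.0030082285383419886
pawl angle [ 0.23663836 59.83385751] meanx tail 29.76 nose maxx 42.69 n 75
white [274.89365307  96.84699596]
```

>>> apply_moves(
  series=[
    [1,[0,-0.04,0],0],
    [1,[0,-0.04,0],0],
    [1,[0,-0.04,0],0],
  ],
)

```text
t: 10.3
eef_pos: [509.3, -239.3, 239.9]
tcp_rot: [1.46, 1.567, -0.36]
ft_force: [7.1, -0.0, -1.1]
opening: 0.001
```

>>> apply_moves(
  series=[
    [1,[0,-0.04,0],0],
    [1,[0,-0.04,0],0],
    [1,[0,-0.04,0],0],
  ],
)

```text
t: 10.68
eef_pos: [508.6, -239.2, 240.0]
tcp_rot: [1.426, 1.568, -0.394]
ft_force: [8.3, 0.8, -2.3]
opening: 0.003
```

```bash
python3 -c "
from h import *
go(clamp(0,0,0))
w=cams.read_camera('wrist');cv2.imwrite('pics/w4.png',cv2.resize(w['image'][0:240,200:440,::-1],None,fx=2.5,fy=2.5))"
```

```text
t 10.675 tip [ 509.  -239.4   50. ] clampfr [  31.6 -148.7   50. ] shift [  4.98  -3.17 -14.87] turn -0.0 axes [[0.0, 0.97, -0.25], [-0.0, -0.25, -0.97], [-1.0, 0.0, 0.0]] F [ 8.33  0.77 -2.3 ] j6 -0.31 op 0.0028940085332422546
```

View pics/w4.png

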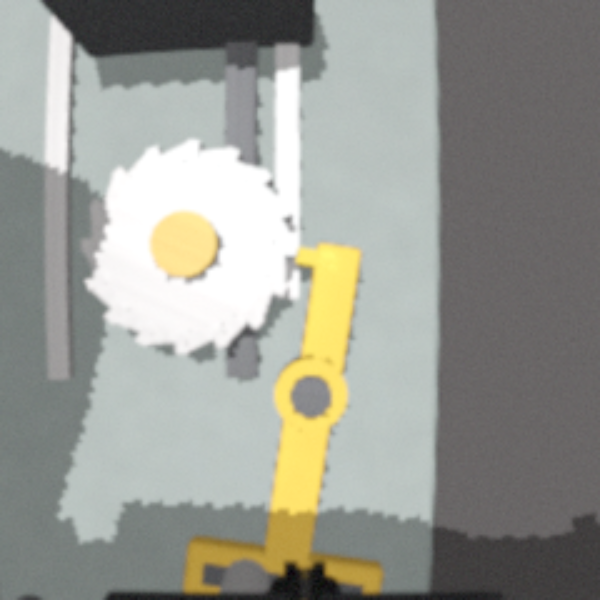

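The pawl is clear (force dropped from 12 N to 8 N) and the jaw is backing: its edge moved from row 38 to row 52. I'll hold here.

>>> apply_moves(
  series=[
    [1,[0,0,0],0],
    [1,[0,0,0],0],
    [1,[0,0,0],0],
    [1,[0,0,0],0],
    [1,[0,0,0],0],
    [1,[0,0,0],0],
    [1,[0,0,0],0],
    [1,[0,0,0],0],
    [1,[0,0,0],0],
    [1,[0,0,0],0],
    [1,[0,0,0],0],
    [1,[0,0,0],0],
    [1,[0,0,0],0],
    [1,[0,0,0],0],
    [1,[0,0,0],0],
    [1,[0,0,0],0],
  ],
)

```text
t: 12.72
eef_pos: [508.6, -239.2, 240.0]
tcp_rot: [1.418, 1.568, -0.402]
ft_force: [8.8, 0.1, -2.4]
opening: 0.003
```

>>> apply_moves(
  series=[
    [1,[0,0,0],0],
    [1,[0,0,0],0],
    [1,[0,0,0],0],
    [1,[0,0,0],0],
    [1,[0,0,0],0],
    [1,[0,0,0],0],
    [1,[0,0,0],0],
    [1,[0,0,0],0],
    [1,[0,0,0],0],
    [1,[0,0,0],0],
    [1,[0,0,0],0],
    [1,[0,0,0],0],
    [1,[0,0,0],0],
    [1,[0,0,0],0],
    [1,[0,0,0],0],
    [1,[0,0,0],0],
  ],
)

```text
t: 14.72
eef_pos: [508.6, -239.2, 240.0]
tcp_rot: [1.425, 1.568, -0.395]
ft_force: [8.5, 0.1, -1.8]
opening: 0.007
```

```bash
python3 -c "
from h import *
go(clamp(60,-149,150))
t=cams.read_camera('top');w=cams.read_camera('wrist')
a=cv2.resize(w['image'][0:200,200:440,::-1],None,fx=1.7,fy=1.7);b=cv2.resize(t['image'][165:245,315:435,::-1],(408,272))
cv2.imwrite('pics/w5.png',np.vstack([a,b]))"
```

```text
t 14.725 tip [ 509.  -239.4   50. ] clampfr [  31.6 -148.7   50. ] shift [-10.     2.87   0.03] turn -0.0 axes [[0.0, 0.97, -0.25], [-0.0, -0.25, -0.97], [-1.0, 0.0, 0.0]] F [ 8.51  0.11 -1.8 ] j6 -0.31 op 0.006981886973725354
```

View pics/w5.png

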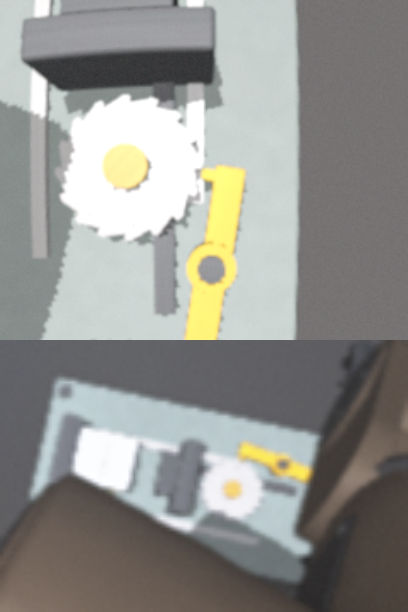

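The jaw is well back, with its lip clear of the insert. I'll hold 1 s more, then retreat, rise and go over the insert.

>>> apply_moves(
  series=[
    [1,[0,0,0],0],
    [1,[0,0,0],0],
    [1,[0,0,0],0],
    [1,[0,0,0],0],
    [1,[0,0,0],0],
    [1,[0,0,0],0],
    [1,[0,0,0],0],
    [1,[0,0,0],0],
    [1,[0,0.5,0],0],
    [1,[0,1.5,0],0],
    [1,[0,2.8,0],0],
    [1,[-3,2.8,0],0],
    [1,[-7,2.8,0],0],
    [1,[-10,2.8,0],0],
    [1,[-10,2.8,0],0],
  ],
)

```text
t: 16.7
eef_pos: [535.5, -246.1, 341.7]
tcp_rot: [1.245, 1.568, -0.575]
ft_force: [-0.1, 0.6, -1.2]
opening: 0.006
```

```bash
python3 -c "
from h import *
go(clamp(3,47,140))"
```

```text
t 16.7 tip [ 536.  -246.4  151.7] clampfr [  59.4 -148.9  151.7] shift [  1.13  -5.64 -19.59] turn 0.0 axes [[0.0, 0.97, -0.25], [-0.0, -0.25, -0.97], [-1.0, 0.0, 0.0]] F [-0.08  0.64 -1.24] j6 -0.29 op 0.00648000267218794
```

>>> apply_moves(
  series=[
    [1,[0,-1.5,-3],0],
    [0.5,[0,-3,-7],0],
    [-0.5,[0,-5,-11],0],
    [-1,[0,-5.6,-13.3],0],
    [-1,[0,-5.6,-13.3],0],
    [-1,[0,-5.6,-13.3],0],
    [-1,[0,-5.6,-13.3],0],
    [-1,[0,-5.6,-13.3],0],
  ],
)

```text
t: 17.7
eef_pos: [513.6, -104.0, 339.5]
tcp_rot: [-1.157, 1.571, -2.978]
ft_force: [-0.5, -0.4, 0.1]
opening: 0.688
```

```bash
python3 -c "
from h import *
go(clamp(3,50,140))
w=cams.read_camera('wrist');print(w['position'],w['orientation']);cv2.imwrite('pics/w6.png',w['image'][:,:,::-1])
c,a,k=blob(w['image'],(0,0,150),(180,50,255),(230,100,420,330));b=cv2.boxPoints(cv2.minAreaRect(k));P=[toC(p) for p in onz(w,b,52,True)];print(a,b,np.round(P,1),np.mean(P,0))
"
```

```text
t 17.7 tip [ 513.6 -104.1  149.5] clampfr [  2.6 -16.4 149.5] shift [ 0.95  0.03 -6.64] turn -0.001 axes [[-0.0, 0.97, -0.25], [-0.0, -0.25, -0.97], [-1.0, -0.0, 0.0]] F [-0.51 -0.37  0.11] j6 -0.08 op 0.6878873391000261
[530.65969186 -38.44347425 317.91722859] [ 2.89796184e+00  7.18396193e-04 -2.49704780e-01]
12126 [[257. 100.]
 [387. 100.]
 [387. 261.]
 [257. 261.]] [[-52.5  75.2  52. ]
 [ 59.1  75.2  52. ]
 [ 65.4 -73.3  52. ]
 [-58.9 -73.2  52. ]] [ 3.25360307  0.96836697 52.        ]
```

View pics/w6.png

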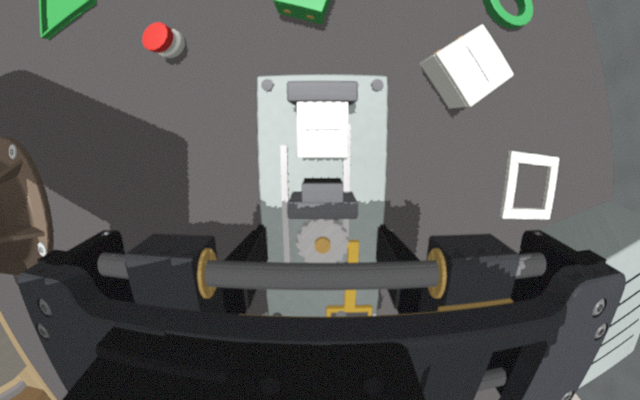

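The wrist view shows the insert free, its top face at about (297..349, 102..157), with the jaw well back at row 190+.

```bash
python3 -c "
from h import *
w=cams.read_camera('wrist')
c,a,k=blob(w['image'],(0,0,190),(180,25,255),(290,98,355,165));x,y,ww,hh=cv2.boundingRect(k);print(a,x,y,ww,hh)
for n,p,z in (('L',(x,y+hh/2),52),('R',(x+ww,y+hh/2),52),('far',(x+ww/2,y),52),('near',(x+ww/2,y+hh),52),('plateL',(257.5,130),12),('plateR',(387,130),12),('plateFar 105',(320,76),12),('fixed jaw top front 92?',(320,82),58),('lip top',(322,179),60)): print(n,toC(onz(w,p,z,True)[0]).round(1))
go(clamp(3,50,140));go(clamp(3,50,26))
"
```

```text
3863 290 102 65 63
L [-24.1  45.4  52. ]
R [31.4 45.4 52. ]
far [ 3.7 72.3 52. ]
near [ 3.6 18.  52. ]
plateL [-60.8  48.7  12. ]
plateR [67.8 48.7 12. ]
plateFar 105 [  1.3 101.5  12. ]
fixed jaw top front 92? [ 1.6 88.8 58. ]
lip top [ 3.2  7.  60. ]
t 17.8 tip [ 513.5 -103.8  149.6] clampfr [  2.5 -16.2 149.6] shift [ 0.96  0.04 -6.62] turn -0.001 axes [[-0.0, 0.97, -0.25], [-0.0, -0.25, -0.97], [-1.0, -0.0, 0.0]] F [ 0.07  0.48 -0.1 ] j6 -0.08 op 0.7670292708100963
t 17.8 tip [ 513.5 -103.8  149.6] clampfr [  2.5 -16.2 149.6] shift [12.36  0.05 -6.62] turn -0.001 axes [[-0.0, 0.97, -0.25], [-0.0, -0.25, -0.97], [-1.0, -0.0, 0.0]] F [ 0.07  0.48 -0.1 ] j6 -0.08 op 0.7670292708100963
```

>>> apply_moves(
  series=[
    [-1,[0,0.05,-3],0],
    [-1,[0,0.05,-6.4],0],
    [-1,[3,0.05,-6.4],0],
    [-1,[6,0.05,-6.4],0],
    [-1,[9,0.05,-6.4],0],
    [-1,[11,0.05,-6.4],0],
    [-1,[12.5,0.05,-6.4],0],
    [-1,[12.9,0.05,-6.4],0],
    [-1,[12.9,0.05,-6.4],0],
    [-1,[12.9,0.05,-6.4],0],
  ],
)

```text
t: 19.05
eef_pos: [530.0, -41.5, 211.4]
tcp_rot: [1.543, 1.57, -0.277]
ft_force: [1.5, -0.0, -0.5]
opening: 1.001
```

>>> apply_moves(
  series=[
    [0,[0,0,0],0],
    [0.5,[0,0,0],0],
    [1,[0,0,0],0],
    [1,[0,0,0],0],
    [1,[0,0,0],0],
    [1,[0,0,0],0],
    [1,[0,0,0],0],
    [1,[0,0,0],0],
    [1,[0,0,0],0],
    [1,[0,0,0],0],
  ],
)

```text
t: 20.3
eef_pos: [529.8, -41.5, 210.7]
tcp_rot: [0.186, 1.571, -1.634]
ft_force: [0.4, 0.2, -0.4]
opening: 0.462
```

>>> apply_moves(
  series=[
    [1,[-0.5,0,0],0],
    [1,[-2,0,0],0],
    [1,[-5,0,0],0],
    [1,[-9,0,0],0],
    [1,[-12,0,0],0],
    [1,[-12,0,0],0],
  ],
)

```text
t: 21.05
eef_pos: [529.8, -41.4, 333.5]
tcp_rot: [1.608, 1.566, -0.212]
ft_force: [-0.4, -0.7, -1.3]
opening: 0.461
```

```bash
python3 -c "
from h import *
ty=np.array([np.sin(.031),np.cos(.031),0])
go(np.array([625.5,259,110]),ty)
w=cams.read_camera('wrist');cv2.imwrite('pics/w7.png',w['image'][:,:,::-1])"
```

```text
t 21.05 tip [530.7 -41.6 143.5] clampfr [  3.8  48.3 143.5] shift [  3.37   1.76 -31.47] turn 1.353 axes [[0.0, 0.97, -0.25], [-0.0, -0.25, -0.97], [-1.0, 0.0, -0.0]] F [-0.39 -0.75 -1.28] j6 0.05 op 0.4609210320086067
```

View pics/w7.png

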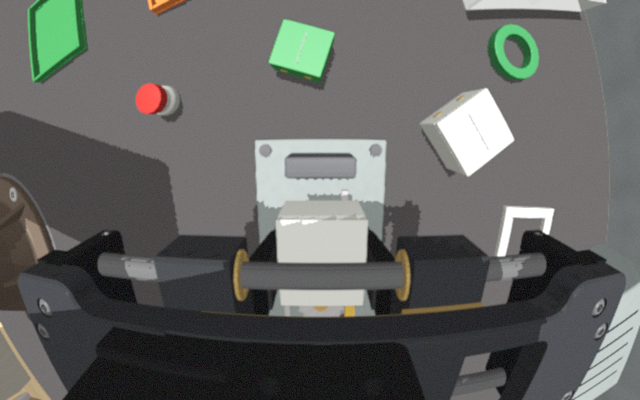

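The insert is held squarely between the fingers in the wrist view. I'll carry it over the tray and turn it.

>>> apply_moves(
  series=[
    [1,[0,0.1,-2],0.1],
    [1,[0,0.3,-6],0.25],
    [1,[0,0.5,-10],0.4],
    [1,[0,0.8,-14],0.58],
    [1,[0,1,-18],0.76],
    [1,[0,1.2,-22],0.94],
    [1,[0,1.5,-26],1.1],
    [1,[0,1.76,-29],1.25],
    [1,[0,1.76,-31],1.353],
    [1,[0,1.76,-31.5],1.353],
    [1,[0,1.76,-31.5],1.353],
    [1,[0,1.76,-31.5],1.353],
  ],
)

```text
t: 22.6
eef_pos: [624.4, 258.7, 330.5]
tcp_rot: [0.645, 1.57, -2.528]
ft_force: [-0.1, -0.5, 0.3]
opening: 0.464
```

```bash
python3 -c "
from h import *
ty=np.array([np.sin(.031),np.cos(.031),0])
go(np.array([625.5,259,12.5]),ty)
w=cams.read_camera('wrist');t=cams.read_camera('top');cv2.imwrite('pics/w8.png',np.vstack([w['image'][:,:,::-1][:,:480],cv2.resize(t['image'][130:220,180:300,::-1],(480,360))])[:600])
s=cams.read_camera('scene');cv2.imwrite('pics/w8.png',np.vstack([cv2.resize(w['image'][:,:,::-1],(480,300)),cv2.resize(s['image'][100:250,280:520,::-1],(480,300))]))"
```

```text
t 22.6 tip [624.3 258.6 140.5] clampfr [ 20.6 362.4 140.5] shift [12.8  -0.05 -0.12] turn 0.0 axes [[-0.0, -0.03, -1.0], [-0.0, -1.0, 0.03], [-1.0, 0.0, 0.0]] F [-0.06 -0.48  0.34] j6 1.9 op 0.46395990844158036
```

View pics/w8.png

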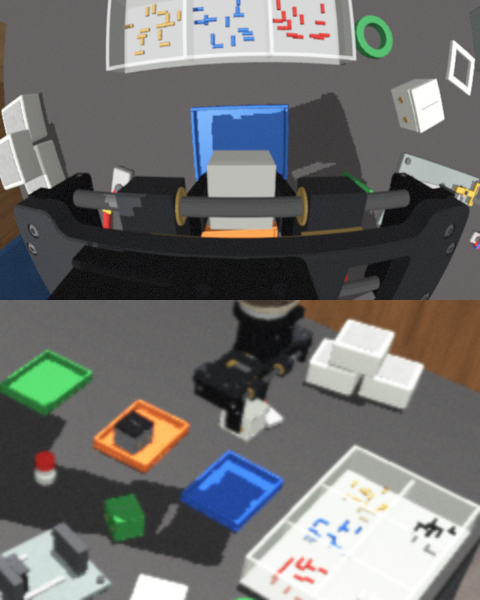

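```bash
python3 -c "
from h import *
w=cams.read_camera('wrist')
print(onz(w,[[256,140],[384,140]],18,True).round(1))
c,a,k=blob(w['image'],(10,150,100),(20,255,255),(260,300,380,330));print(onz(w,[[k[:,0,0].mean(),k[:,0,1].min()]],18,True))
"
```

```text
[[682.  319.5  18. ]
 [678.1 198.2  18. ]]
[[509.13910661 265.30496287  18.        ]]
```

Both views agree on the tray to within 4 mm, so I'll descend.

>>> apply_moves(
  series=[
    [1,[3,-0.05,-0.2],0],
    [1,[7,-0.05,-0.2],0],
    [1,[10,-0.05,-0.2],0],
    [1,[11.5,-0.05,-0.2],0],
    [1,[12.2,-0.05,-0.2],0],
    [1,[12.4,-0.05,-0.2],0],
    [1,[12.5,-0.05,-0.2],0],
    [1,[12.5,-0.05,-0.2],0],
    [1,[12.5,-0.05,-0.2],0],
  ],
)

```text
t: 23.92
eef_pos: [626.6, 260.0, 206.2]
tcp_rot: [-2.934, 1.57, 0.176]
ft_force: [1.2, 0.4, -0.6]
opening: 0.461
```

>>> apply_moves(
  series=[
    [1,[0.1,0,0],0],
    [1,[0.15,0,0],0],
    [1,[0.15,0,0],0],
  ],
)

```text
t: 24.3
eef_pos: [626.5, 259.9, 204.1]
tcp_rot: [0.877, 1.571, -2.296]
ft_force: [-0.6, 0.2, -1.0]
opening: 0.462
```

>>> apply_moves(
  series=[
    [1,[0.1,0,0],0],
    [1,[0.1,0,0],0],
    [1,[0.1,0,0],0],
  ],
)

```text
t: 24.68
eef_pos: [626.5, 259.9, 203.2]
tcp_rot: [1.383, 1.571, -1.789]
ft_force: [0.2, -0.6, -0.7]
opening: 0.458
```

>>> apply_moves(
  series=[
    [1,[0.05,0,0],0],
    [1,[0.05,0,0],0],
  ],
)

```text
t: 24.92
eef_pos: [626.5, 259.9, 202.7]
tcp_rot: [2.702, 1.571, -0.471]
ft_force: [-0.3, -0.6, 0.2]
opening: 0.461
```

>>> apply_moves(
  series=[
    [1,[0.05,0,0],0],
    [1,[0.05,0,0],0],
  ],
)

```text
t: 25.18
eef_pos: [626.5, 259.9, 202.7]
tcp_rot: [-3.089, 1.571, 0.022]
ft_force: [-2.0, -1.0, 5.3]
opening: 0.463
```

>>> apply_moves(
  series=[
    [1,[0.05,0,0],0],
    [1,[0.05,0,0],0],
  ],
)

```text
t: 25.42
eef_pos: [626.5, 259.9, 202.7]
tcp_rot: [-3.065, 1.57, 0.045]
ft_force: [-3.6, -2.6, 9.8]
opening: 0.462
```

>>> apply_moves(
  series=[
    [1,[-0.07,0,0],0],
    [0,[-0.07,0,0],0],
    [-0.2,[-0.07,0,0],0],
    [-0.4,[-0.07,0,0],0],
    [-0.4,[-0.07,0,0],0],
    [-0.4,[-0.07,0,0],0],
    [-0.4,[-0.07,0,0],0],
    [-0.4,[-0.07,0,0],0],
    [-0.4,[-2,0,0],0],
    [-0.4,[-5,0,0],0],
    [-0.4,[-10,0,0],0],
    [-0.4,[-15,0,0],0],
    [-0.4,[-15,0,0],0],
    [-0.4,[-15,0,0],0],
  ],
)

```text
t: 27.18
eef_pos: [626.2, 259.8, 352.2]
tcp_rot: [-3.135, 1.57, -0.025]
ft_force: [-0.0, -0.8, -1.3]
opening: 0.698
```

```bash
python3 -c "
from h import *
w=cams.read_camera('wrist');s=cams.read_camera('scene');t=cams.read_camera('top');print(monitor.state()['t'])
cv2.imwrite('pics/w9.png',np.vstack([cv2.resize(w['image'][:,:,::-1],(480,300)),cv2.resize(s['image'][100:280,220:508,::-1],(480,300))]))"
```

```text
27.325
```

View pics/w9.png

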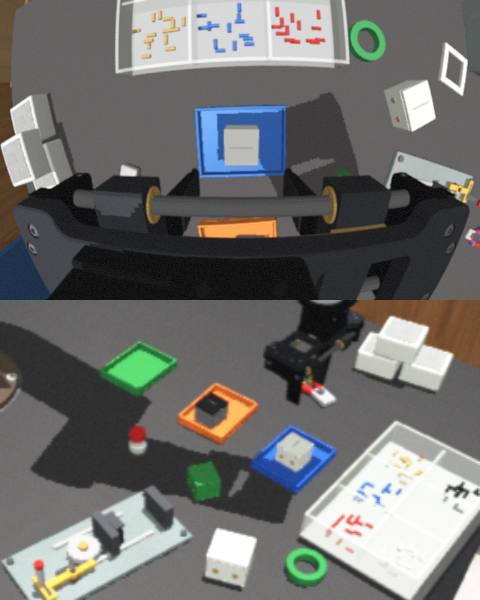

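The insert stands upright and centred in the blue tray, the gripper is clear, and the jaw is back.

```bash
python3 -c "
from cell import job
print(job.job_done())"
```

```text
the job is handed in; nothing more can be done
None
```

The white insert is out of the clamp, standing flat and upright near the centre of the blue tray. The gripper has let go, and I handed the job in at about 27 s of the 69 s allowed. `job_done()` gave no verdict.

- **Pawl:** I felt for the post with closed fingers and pushed it in steps of 0.4–1 mm. The highest force I read was about 13 N in total. When the tooth let go the force dropped to 7–9 N, and I held the pawl off for about 5 s.
- **Insert:** It was gripped at 44 mm, which matches its width. I turned it 90° with the gripper so the fingers had room in the tray. It touched the tray floor at the expected height, pressing up to about 10 N, before I eased off and released.
- **Last pictures:** The insert is upright in the tray, the gripper is clear of it, and the jaw is well back. The other things I could see look undisturbed, but I did not measure them.

Some checks disagreed or were weak:
- **Camera offset:** The wrist and top cameras differed by about 4 mm, which is within the room available.
- **Pawl angle:** My attempt to measure it from the picture was unreliable, so I relied on the force drop and the pictures instead.
- **Jaw travel:** I judged it from the pictures and the hold time, and did not measure it in millimetres.

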